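# Feed a row of test rotors up to the stop and lock the keeper

## Robot

A 6-joint arm with a two-finger parallel gripper is mounted at the origin on a cart in front of the work surface, level with it; the furniture and walls round the work are solid. World frame = base frame: x ahead of the robot, y to its left, z up, the work surface at z = 0. Lengths are in mm, angles in degrees, forces in N, time in s.
With the tool pointing down it reaches from about 300 to 850 mm from the base axis. Payload 4.2 kg.
Tool frame: the origin (TCP) lies midway between the tips of the shut fingers; the grasp point (between the pads) lies 19 mm behind it; z points along the fingers, y is the line along which they close (so a half turn about z gives the same grasp; the last joint's range is limited). The gripper opens to 91 mm and grips with 3 to 60 N. Pads are 32 mm wide; open, the fingers measure 118 mm over their backs; the gripper's body (76 mm by 178 mm) begins 60 mm behind the grasp point.
Start: joints at [72.078, 18.312, 89.639, -0, 72.044, -1.146], TCP at [165.967, 550.544, 213.976] pointing down, gripper open.
Joint ranges: [-177.97, 177.97], [-48.28, 115.42], [12.27, 149.76], [-77.06, 257.06], [2.81, 150.46], [-146.56, 146.56]. Speed limits (degrees/s): [147.25, 147.25, 180, 180, 180, 180].

## Interface

Orientations are given as [roll, pitch, yaw] about the fixed x, y, z axes, in that order (R = Rz(yaw) Ry(pitch) Rx(roll)).
In Python, from workcell import env gives the robot as it stands.
- The arm moves only by the tool creep_tool, called after "Emit:" as name(argument=value, ...) on one line, values as JSON. Schema: {"type":"object","properties":{"segments":{"type":"string"},"jaw":{"type":"number"},"squeeze":{"type":"number"},"only":{"type":"string"},"quiet":{"type":"boolean"},"lines":{"type":"string"}},"required":["segments"],"additionalProperties":false}. segments is a string of 1 to 8 rows, one to a line, with the numbers parted by spaces; each row has 6 numbers: dx, dy, dz in shares of the most that a row can go, 1 being 50 mm, then a rotation vector rx, ry, rz in fractions of the full range, 1 being 180 degrees; each row shifts and turns the commanded pose from where the row before left it, along the tool's axes as they then stand; what a row does not reach is not made up. A row lasts 1/10 s, in which the tool goes at most 50 mm and 8.59 degrees, less where a joint would pass 70% of its speed; a pose out of reach is approached as far as the arm can. jaw is the finger opening in mm, set as the call begins (left out keeps the last). The fingers move at their own pace and stop on an object; squeeze is the grip in N (left out, the last holds). Time passes only in rows, so rows that do not move let the fingers close. The tool returns the time, the measured TCP pose, the force, the opening and the grip force at its end. only (a regular expression) keeps the lines of the reply that match it, lines (a string "A,B") keeps lines A to B, and quiet returns only ok. No shift or turn number may pass 1 either way. Input that does not fit is refused with a message, and nothing moves.
- env.state(): the state, without advancing time (a new reading comes with each control period).
- env.grab_frame(name): name is "side" or "top"; returns the picture (420x560x3 uint8, blue, green, red); there is no depth.
- env.camera_model(name): a dict with "fx", "fy", "cx", "cy" (pixels), "T" (4x4, takes a point from camera to world coordinates). Camera axes: x right, y up, looking along -z (the intrinsics and any distortion apply to the point x, -y, -z); pixel columns grow to the right and rows downward; lengths in mm; the calibration is good to about 2 mm. A picture is of the moment at which its call begins. camera_model takes no time and is no camera call.
- env.job_done(): hands the job in; it is judged then, once.
The state is a dict: "time_s": time; "qpos": joint angles; "qvel": joint speeds; "effort": joint torques, N m; "ee_pos": TCP position; "ee_rot": TCP orientation; "force": force on the tool from outside, world axes, zero at the start; "torque": the same for the moment, N m; "gripper_width": finger opening in mm; "gripper_force": force on a finger pad.
Only numpy, scipy, OpenCV 4.12 (cv2) and the standard library are available. Lean on these libraries where they do the work, as an engineer would, in place of code of your own. Each camera call takes 0.05 s, during which the arm holds its last target. There are 200 camera calls.

## Task

Three test rotors stand in a touching row on the feed rail. With closed fingertips push the rotor farthest from the blue end stop, so that the whole row slides along the rail as one train until the first rotor is fully home against the stop and the row has no gaps; touch only that last rotor, and do not lift or tip any of them. Then push the red knob of the keeper across, towards the rail, as far as it goes so that its tongue bars the row from sliding back, and leave everything else on the bench where it is.

Things in the scene. Friction and masses are not known exactly. Their poses are not given: they have to be found in the camera images.
- feed_rail: fixed dark steel rail, 78 mm wide (x), 400 mm long (y), across in front of the robot. Origin: centre of its underside, z up. Floor 10 mm above the bench, bright lip on each edge (top at 18 mm, 65 mm between lips). Blue end stop across its -y end, 36 mm high; +y end open. Blue keeper bracket on its -x (robot) side: x -0.088 to -0.038, y -0.002 to 0.042, 32 mm high.
- stop_face (a point): foot of the middle of the end stop's face, on the rail floor (rail frame x 0, y -0.180, z 0.010); axes as the rail's. The row is pushed along the rail's -y towards it. With the row home the rotor origins lie at rail x 0 (within 3 mm), y about -0.149, -0.088 and -0.027; the back of the last disc is then at rail y 0.003 to 0.006.
- rotor_front: steel test rotor, shaft up, loose on the rail floor: disc 62 mm across and 22 mm tall with a ring of small holes, thin 8 mm shaft from its middle, 62 mm tall in all, about 0.3 kg. Origin at the centre of its underside, z up. First of the row, nearest the stop, at first 28 to 115 mm short of it. The robot must not touch it.
- rotor_mid: steel test rotor, shaft up, loose on the rail floor: disc 62 mm across and 22 mm tall with a ring of small holes, thin 8 mm shaft from its middle, 62 mm tall in all, about 0.3 kg. Origin at the centre of its underside, z up. Middle one of the row. The robot must not touch it.
- rotor_rear: steel test rotor, shaft up, loose on the rail floor: disc 62 mm across and 22 mm tall with a ring of small holes, thin 8 mm shaft from its middle, 62 mm tall in all, about 0.3 kg. Origin at the centre of its underside, z up. Last of the row, farthest from the stop: push the middle of its disc from behind. Behind it the rail is free for 75 mm or more. The row slides with about 3 to 12 N.
- keeper (a joint): slide of the keeper, m: 0 = drawn back to the robot side, rail free; 0.045 = fully across. Moves along the rail's +x, takes about 2 N, no spring, stays where left; starts at 0 to 6 mm. Its steel tongue is at rail y 0.014 to 0.026, 20 to 27 mm above the bench, tip at rail x = -0.040 + joint value. With the row home it passes 8 to 11 mm behind the last disc.
- keeper_knob (a point): top centre of the upright red knob, 60 mm above the bench, at rail x = -0.082 + joint value, y 0.020. Red cylinder 16 mm in diameter, 36 to 60 mm above the bench, on a 10 mm stem. Push it on its -x side, towards the rail's +x. The bench behind it (on its -x side) is free.
- putty_tin: round putty tin with green lid, 62 mm diameter, 29 mm tall, on the bench beyond the rail. Origin at the centre of its underside. Loose bystander, to be left where it is.
- bearing: ball bearing lying flat, 35 mm diameter, 11 mm tall, on the bench between rail and robot near the stop end. Origin at the centre of its underside. Loose bystander, to be left where it is.
- armature: small motor armature lying down, 32x110x32 mm, long axis along its y, on the bench between rail and robot near the open end. Origin at its underside. Loose bystander, to be left where it is.
- oil_bottle: small oil bottle with red cap, 37 mm diameter, 104 mm tall, standing at the back. Origin at the centre of its underside. Loose bystander, to be left where it is.
- screwdriver: screwdriver with red handle, 188 mm long along its y, 25 mm thick, on the bench to the right. Origin at its underside. Loose bystander, to be left where it is.

How it is judged:
By the outcome, as a careful person would: the job done as asked, in the order asked, and still so for the second after the job is handed in, with the robot touching nothing.
It also fails if it takes over 51 s, if anything falls off the work surface, if the arm or the gripper's body presses on something with over 40 N, if the wrist force passes 120 N, or if a joint passes its speed limit or range.

## Working session

There is one attempt and no reset: what is moved stays moved. The work goes in short steps, Python scripts to look and compute and a tool call to move; the robot and the scene stay as the last step left them, time stands still between calls to the robot, and variables do not carry over. Pictures are saved under pics/ and viewed, at most 10 in all, crops included, and the job is handed in when it is done.

```bash
ls; mkdir -p pics; python3 - <<'E'
from workcell import env
import cv2
for n in("top","side"):
    cv2.imwrite(f"pics/{n}0.png",env.grab_frame(n)); m=env.camera_model(n); print(n,{k:(v.round(3).tolist() if hasattr(v,'round') and k=='T' else v) for k,v in m.items()})
print(env.state())
E
```

```text
pics
workcell.py
top {'fx': 445.8312353016043, 'fy': 445.8312353016043, 'cx': 275.48142271659066, 'cy': 210.31427532111843, 'T': [[0.008, 0.982, -0.191, 365.512], [-1.0, 0.009, 0.004, -170.327], [0.006, 0.191, 0.982, 1222.003], [0.0, 0.0, 0.0, 1.0]]}
side {'fx': 463.8370993880038, 'fy': 463.8370993880038, 'cx': 281.070081165514, 'cy': 205.45053770445116, 'T': [[-0.994, 0.056, -0.09, 520.063], [-0.106, -0.451, 0.886, 832.731], [0.009, 0.891, 0.454, 566.549], [0.0, 0.0, 0.0, 1.0]]}
{'time_s': 0.1, 'qpos': array([ 7.20781052e+01,  1.83483398e+01,  8.96977025e+01,  8.30857906e-04,
        7.20428901e+01, -1.14454146e+00]), 'qvel': array([-0.01546345, -0.12183857, -0.18559932,  0.07747508, -0.05269603,
       -0.04099497]), 'effort': array([-2.80501863e-04, -4.13332450e+01, -2.32507932e+01,  7.28170364e-02,
        4.21315699e-02, -5.23702579e-05]), 'ee_pos': array([165.8247651 , 550.12001731, 213.21232772]), 'ee_rot': array([-1.79911101e+02, -2.56622335e-03,  1.63222388e+02]), 'force': array([ 0.23562938,  0.90159183, -0.05605648]), 'torque': array([ 0.03465989,  0.05685829, -0.02720905]), 'gripper_force': 0.0, 'gripper_width': 91.20145998742845}
```

View pics/top0.png

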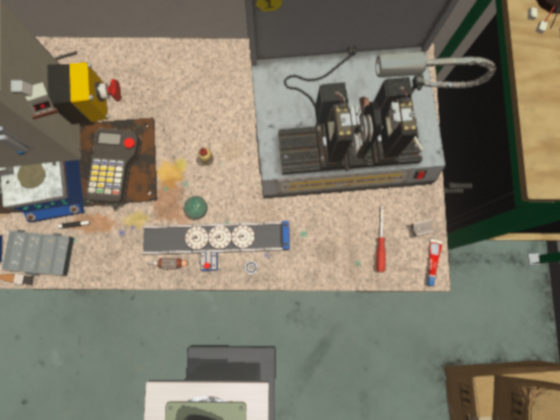

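View pics/side0.png

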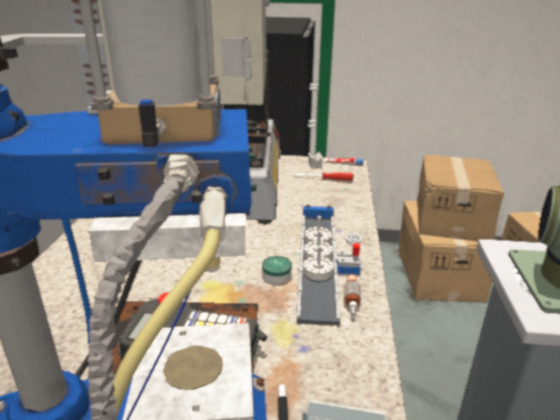

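The top view shows the rail at columns 143–290, rows 225–250. The blue stop is at (286,236), the rotors at about (196,237), (220,236) and (242,236), and the red knob at (207,266). The side view shows the rail running from (318,210) to (318,320), with the knob at (356,248). Next I'll crop in closer.

```bash
cat > h.py <<'E'
from workcell import env
import cv2, numpy as np
def ray(n,u,v):
    m=env.camera_model(n);T=np.array(m["T"])
    d=T[:3,:3]@np.array([(u-m["cx"])/m["fx"],-(v-m["cy"])/m["fy"],-1]); return T[:3,3],d/np.linalg.norm(d)
def plane(n,u,v,z):
    c,d=ray(n,u,v); return c+d*(z-c[2])/d[2]
def tri(pt,ps):
    (a,d),(b,e)=ray("top",*pt),ray("side",*ps)
    s,t=np.linalg.lstsq(np.c_[d,-e],b-a,rcond=None)[0]; p,q=a+s*d,b+t*e
    return (p+q)/2,np.linalg.norm(p-q)
def proj(n,p):
    m=env.camera_model(n);T=np.array(m["T"]);q=T[:3,:3].T@(np.array(p)-T[:3,3])
    return m["cx"]-m["fx"]*q[0]/q[2], m["cy"]+m["fy"]*q[1]/q[2]
def blobs(img,lo,hi,amin=6):
    hsv=cv2.cvtColor(img,cv2.COLOR_BGR2HSV);k=cv2.inRange(hsv,lo,hi)
    n,l,s,c=cv2.connectedComponentsWithStats(k); return [(s[i].tolist(),c[i].round(2).tolist()) for i in range(1,n) if s[i,4]>=amin]
E
python3 - <<'E'
from h import *
t=cv2.imread("pics/top0.png");s=cv2.imread("pics/side0.png")
cv2.imwrite("pics/topc.png",cv2.resize(t[195:285,135:295],None,fx=5,fy=5,interpolation=cv2.INTER_CUBIC))
cv2.imwrite("pics/sidec.png",cv2.resize(s[200:330,250:375],None,fx=4.5,fy=4.5,interpolation=cv2.INTER_CUBIC))
E
```

```text
(no output)
```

View pics/topc.png

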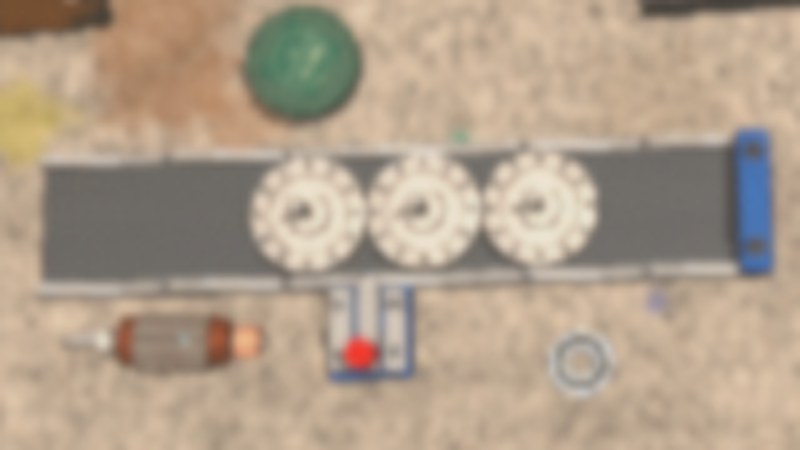

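View pics/sidec.png

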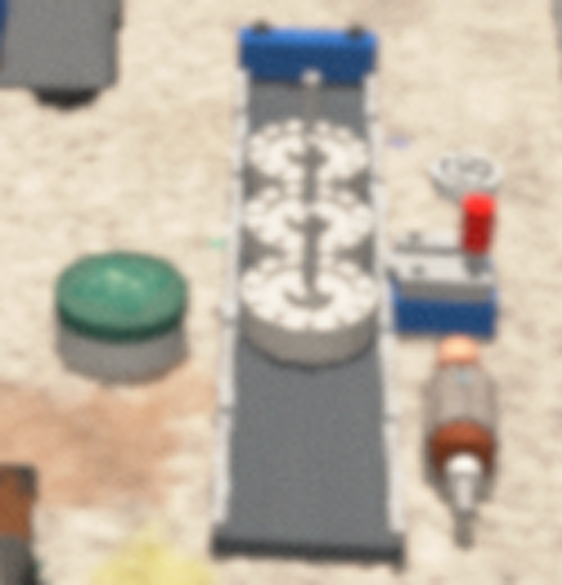

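The crops show the rail tilted slightly, its lips running from (42,160) to (735,140) and from (40,290) to (735,270) in the top crop. The rotors are at crop (308,213), (423,209) and (540,207), the knob at (360,352) and the stop face at column 735. I'll measure these with masks.

```bash
python3 - <<'E'
from h import *
T=np.mean([env.grab_frame("top").astype(float) for _ in range(4)],0).astype(np.uint8)
S=np.mean([env.grab_frame("side").astype(float) for _ in range(4)],0).astype(np.uint8)
def comp(img,mask,box,f=6):
    x,y,w,h=box;c=cv2.resize(img[y:y+h,x:x+w],None,fx=f,fy=f,interpolation=cv2.INTER_CUBIC)
    m=mask(cv2.cvtColor(c,cv2.COLOR_BGR2HSV).astype(int)).astype(np.uint8)*255
    cs,_=cv2.findContours(m,0,2);k=max(cs,key=cv2.contourArea);return (k[:,0,:]+.5)/f-.5+[x,y]
red=lambda h:((h[...,0]<8)|(h[...,0]>172))&(h[...,1]>150)&(h[...,2]>120)
blue=lambda h:(h[...,0]>100)&(h[...,0]<125)&(h[...,1]>110)
dark=lambda h:(h[...,1]<50)&(h[...,2]<135)
kt=comp(T,red,(195,255,30,25));ks=comp(S,red,(345,235,25,30))
rect=lambda k:cv2.boxPoints(cv2.minAreaRect(k.astype(np.float32)))
print("knob top",np.ptp(kt,0),(kt.max(0)+kt.min(0))/2,"side",ks.min(0),ks.max(0))
u,v=(kt.max(0)+kt.min(0))/2
print("knob@60",plane("top",u,v,60)); us=(ks[:,0].min()+ks[:,0].max())/2
p,e=tri((u,v),(us,ks[:,1].min()+1)); print("knob tri",p,e)
bt=comp(T,blue,(275,215,20,40));print("stop top corners@36");[print(c,plane("top",*c,36)) for c in rect(bt)]
bs=comp(S,blue,(298,198,42,25));print("stop side",bs.min(0),bs.max(0))
for n,b in(("L",(140,218,45,40)),("R",(256,215,30,40))):
    k=comp(T,dark,b);print("floor",n);[print(c,plane("top",*c,10)) for c in rect(k)]
# rotors: bright discs
wh=lambda h:(h[...,2]>195)&(h[...,1]<60)
c=cv2.resize(T,None,fx=4,fy=4,interpolation=cv2.INTER_CUBIC)
for (x,y) in((196.5,237.6),(219.5,237),(243,236.5)):
    k=comp(T,lambda h:h[...,2]>155,(int(x-12),int(y-9),24,19));print("rotor",k.min(0),k.max(0),plane("top",*((k.min(0)+k.max(0))/2),32))
E
```

```text
knob top [5.66666667 5.16666667] [206.58333333 265.33333333] side [352.91666667 243.25      ] [358.91666667 255.25      ]
knob@60 [445.01031004   2.32471279  60.        ]
knob tri [446.59034337   2.12258674  60.18529392] 3.200309938113289
stop top corners@36
[281.96936 225.26918] [ 555.57309137 -192.95341377   36.        ]
[287.69812 225.09016] [ 556.19183127 -208.38089869   36.        ]
[288.24017 242.43779] [ 509.26325551 -209.94019112   36.        ]
[282.5114 242.6168] [ 508.65612956 -194.62761709   36.        ]
stop side [303.41666667 206.58333333] [332.41666667 217.75      ]
floor L
[143.08333 226.58333] [552.85662035 187.86543741  10.        ]
[184.41667 226.58333] [553.81517013  74.518084    10.        ]
[184.41667 250.58333] [487.83513407  71.44434178  10.        ]
[143.08333 250.58333] [486.92044276 183.62786167  10.        ]
floor R
[255.58334 249.91666] [ 491.22875997 -121.95236406   10.        ]
[255.58334 222.25   ] [ 567.54138152 -120.72289791   10.        ]
[285.41666 222.25   ] [ 568.24096277 -202.90892454   10.        ]
[285.41666 249.91666] [ 491.89158789 -203.16271533   10.        ]
rotor [184.75       227.58333333] [207.41666667 246.41666667] [522.37560056  37.46375429  32.        ]
rotor [206.58333333 227.58333333] [230.41666667 246.41666667] [522.87632752 -22.68818997  32.        ]
rotor [230.58333333 226.58333333] [254.08333333 245.41666667] [526.11557998 -86.6197289   32.        ]
```

```bash
python3 - <<'E'
from h import *
T=np.mean([env.grab_frame("top").astype(float) for _ in range(4)],0)
S=np.mean([env.grab_frame("side").astype(float) for _ in range(4)],0)
g=T.mean(2)
def cross(a,th,lo,hi,step):
    r=np.arange(lo,hi,step)
    for i,j in zip(r[:-1],r[1:]):
        if a[i]<th<=a[j]: return i+(th-a[i])/(a[j]-a[i])*step
near=[];far=[]
for c in list(range(146,183))+list(range(258,280)):
    a=g[:,c];n=cross(a,140,237,256,1);f=cross(a,140,237,218,-1)
    if n:near.append(plane("top",c,n,18))
    if f:far.append(plane("top",c,f,14))
for nm,P in(("near",near),("far",far)):
    P=np.array(P);k=np.polyfit(P[:,1],P[:,0],1);r=P[:,0]-np.polyval(k,P[:,1]);o=abs(r)<3;k=np.polyfit(P[o,1],P[o,0],1)
    print(nm,k,"yaw",-np.degrees(np.arctan(k[0])),"x at y=0,±150",np.polyval(k,[0,150,-150]),r.std(),o.sum())
# stop face bottom/top: floor->blue edge; open end: dark->bright going left
hue=T[...,0]-T[...,2]
for v in (230,234,238,242,245):
    u=cross(hue[v],40,276,290,1);L=cross(g[v],140,160,135,-1)
    d=np.diff(hue[v,284:296]); q=cross(-hue[v],-40,284,296,1)
    print(v,"stop-col",u,plane("top",u,v,10)[:2],plane("top",u,v,36)[:2],"back@36",q and plane("top",q,v,36)[:2],"open",L and plane("top",L,v,10)[:2])
# rear disc edge and front disc edge in mid row: bright -> dark
for v in (234,236,238,240):
    L=cross(g[v],150,180,195,1);R=cross(g[v],150,262,246,-1)
    print(v,"rear",L,plane("top",L,v,32)[:2],"front",R,plane("top",R,v,32)[:2])
hc=cv2.HoughCircles(cv2.resize(g.astype(np.uint8)[215:260,180:262],None,fx=6,fy=6,interpolation=cv2.INTER_CUBIC),cv2.HOUGH_GRADIENT,1,110,param1=80,param2=15,minRadius=60,maxRadius=76)
for x,y,r in hc[0]: u,v=(x+.5)/6-.5+180,(y+.5)/6-.5+215; print("circ",u,v,r/6,plane("top",u,v,32))
E
```

```text
near [-4.12611820e-02  4.91957029e+02] yaw 2.362751345010167 x at y=0,±150 [491.95702853 485.76785123 498.14620583] 1.9235577629208256 57
far [-4.08497215e-02  5.56498212e+02] yaw 2.33921606688101 x at y=0,±150 [556.49821181 550.37075358 562.62567004] 0.9274168403572909 58
230 stop-col 281.83125 [ 546.58665889 -193.13325753] [ 542.70222215 -192.64401548] back@36 [ 542.84967485 -210.17037811] open [543.38949867 186.88413119]
234 stop-col 281.9668874172185 [ 535.5132961  -193.55897144] [ 531.86640614 -193.06059692] back@36 [ 532.01158511 -210.42157895] open [532.32683468 187.48863007]
238 stop-col 282.08187134502924 [ 524.47764951 -193.92669025] [ 521.06749724 -193.4204274 ] back@36 [ 521.21064483 -210.64280027] open [521.31371214 186.73293948]
242 stop-col 282.3098591549296 [ 513.48254977 -194.60189445] [ 510.30826537 -194.08114706] back@36 [ 510.44398496 -210.50960477] open [510.33786515 186.0529522 ]
245 stop-col 282.61739130434785 [ 505.26407988 -195.47935741] [ 502.26609884 -194.9397866 ] back@36 [ 502.31157852 -200.47023374] open [502.12686776 186.01380026]
234 rear 185.20335429769392 [530.25191825  67.02194598] front 253.83798882681563 [ 531.79449439 -117.4444143 ]
236 rear 184.98976982097187 [524.83197593  67.34454965] front 253.65631929046563 [ 526.36925744 -117.04754458]
238 rear 184.90159574468086 [519.42419998  67.3304088 ] front 253.98107255520506 [ 520.96470869 -118.01127398]
240 rear 184.85867237687367 [514.02675433  67.19509345] front 253.3680709534368 [ 515.5485836  -116.45733068]
circ 241.66667 237.16667 10.116667 [522.94321394 -84.89822342  32.        ]
```

Rail yaw is about 2.35° and its origin is about (524.7, -13.2). The stop-to-open-end length measures 380.6 mm, which matches the 380 given. The rear disc's back edge is at about rail y 80.5, and the knob triangulates to z 60.2, matching 60. I'll move in with the fingers closed.

Units first: shifts go in shares of 50 mm and turns go in shares of 180 degrees. So -33 mm is -0.66, -22.5 mm is -0.45.

```bash
python3 - <<'E'
from h import *
# side-view check of heights of the rear disc: rim top and foot, cast on the vertical plane y=67.3
for u,v in((318.9,274),(318.9,279.8)):
    c,d=ray("side",u,v);print((c+d*(67.3-c[1])/d[1]).round(1))
E
```

```text
[520.8  67.3  25.6]
[520.2  67.3  11.5]
```

Emit:
creep_tool(segments="-0.66 -0.45 0 0 0 0\n-0.66 -0.45 0 0 0 0\n-0.66 -0.45 0 0 0 0\n-0.66 -0.45 0 0 0 0\n-0.66 -0.45 0 0 0 0\n-0.66 -0.45 0 0 0 0\n-0.66 -0.45 0 0 0 0\n-0.66 -0.45 0 0 0 0", jaw=0, squeeze=20)

```text
time_s: 1.7
ee_pos: [367.6, 300.7, 214.2]
ee_rot: [180.0, 0.0, 163.2]
force: [0.6, 0.0, -0.2]
gripper_width: 30.2
gripper_force: 0.0
```

Emit:
creep_tool(segments="-0.66 -0.45 0 0 0 0\n-0.66 -0.45 0 0 0 0\n-0.66 -0.45 0 0 0 0\n-0.66 -0.45 0 0 0 0\n-0.66 -0.45 0 0 0 0\n-0.66 -0.45 0 0 0 0")

```text
time_s: 2.3
ee_pos: [518.3, 114.1, 214.1]
ee_rot: [180.0, 0.0, 163.2]
force: [0.6, 0.0, 0.1]
gripper_width: 0.5
gripper_force: 0.0
```

Emit:
creep_tool(segments="0 0 0 0 0 0.0444\n0 0 0 0 0 0.0444\n0 0 0 0 0 0.0444\n0 0 0 0 0 0.0444\n0 0 0 0 0 0.0444\n0 0 0 0 0 0.0444\n0 0 0 0 0 0.0444\n0 0 0 0 0 0.0444")

```text
time_s: 3.1
ee_pos: [517.4, 115.6, 214.0]
ee_rot: [180.0, -0.0, 98.9]
force: [-0.6, -0.3, 0.0]
gripper_width: 0.3
gripper_force: 0.0
```

Emit:
creep_tool(segments="0 0 0 0 0 0.0383\n0 0 0 0 0 0\n0 0 0 0 0 0")

```text
time_s: 3.4
ee_pos: [517.4, 115.6, 214.0]
ee_rot: [180.0, -0.0, 92.5]
force: [-0.2, 0.4, 0.3]
gripper_width: 0.3
gripper_force: 0.0
```

To row units: 40 mm is 0.8, 30 mm is 0.6.

Emit:
creep_tool(segments="0 0.04 0.6 0 0 0\n0 0 0.8 0 0 0\n0 0 0.8 0 0 0\n0 0 0.8 0 0 0\n0 0 0.4 0 0 0\n0 0 0 0 0 0\n0 0 0 0 0 0")

```text
time_s: 4.1
ee_pos: [519.9, 115.8, 44.4]
ee_rot: [180.0, -0.0, 92.4]
force: [0.2, -0.3, 0.9]
gripper_width: 0.4
gripper_force: 0.0
```

```bash
python3 - <<'E'
from h import *
s=env.grab_frame("side");t=env.grab_frame("top")
a=cv2.resize(s[200:330,260:375],(531,600),interpolation=cv2.INTER_CUBIC)
b=cv2.resize(t[200:290,140:240],(269,242));c=np.zeros((600,800,3),np.uint8);c[:,:531]=a;c[:242,531:]=b
cv2.imwrite("pics/p1.png",c)
E
```

```text
(no output)
```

View pics/p1.png

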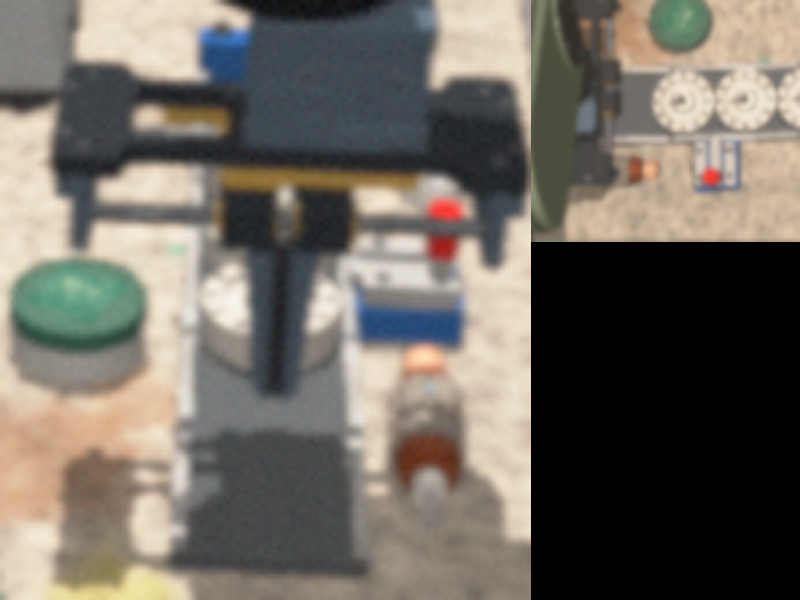

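The closed fingertips are behind the rear disc and centred, with the tip at crop (275,392). The hand's end posts reach down to crop (80,245) and (490,265), so I'll check their height against the knob.

```bash
python3 - <<'E'
from h import *
for x,y in((490,265),(80,247),(275,394),(250,392),(300,392)):
    u,v=x/4.617+260,y/4.615+200
    for yy in(116,128): c,d=ray("side",u,v);print((x,y),yy,(c+d*(yy-c[1])/d[1]).round(1))
E
```

```text
(490, 265) 116 [437.6 116.  103.4]
(490, 265) 128 [439.  128.  111.2]
(80, 247) 116 [599.1 116.   99.2]
(80, 247) 128 [597.8 128.  107. ]
(275, 394) 116 [518.3 116.   34.1]
(275, 394) 128 [518.4 128.   43. ]
(250, 392) 116 [528.6 116.   34.2]
(250, 392) 128 [528.4 128.   43.1]
(300, 392) 116 [508.2 116.   36. ]
(300, 392) 128 [508.4 128.   44.9]
```

To row units: 20 mm is 0.4, -10 mm is -0.2.

Emit:
creep_tool(segments="0 0 0.4 0 0 0\n0 0 0.13 0 0 0\n-0.2 0 0 0 0 0\n-0.2 0 0 0 0 0\n-0.1 0 0 0 0 0\n-0.06 0 0 0 0 0\n-0.06 0 0 0 0 0\n0 0 0 0 0 0")

```text
time_s: 5.0
ee_pos: [520.9, 84.5, 17.7]
ee_rot: [180.0, -0.0, 92.3]
force: [-0.5, 0.5, -0.0]
gripper_width: 0.4
gripper_force: 0.0
```

Emit:
creep_tool(segments="-0.06 0 0 0 0 0\n-0.06 0 0 0 0 0\n-0.06 0 0 0 0 0\n-0.06 0 0 0 0 0")

```text
time_s: 5.4
ee_pos: [521.6, 73.8, 17.7]
ee_rot: [179.9, -0.1, 92.3]
force: [-0.3, 5.6, 1.8]
gripper_width: 0.7
gripper_force: 2.8
```

Emit:
creep_tool(segments="-0.08 0 0 0 0 0\n-0.1 0 0 0 0 0\n-0.12 0 0 0 0 0\n-0.12 0 0 0 0 0\n-0.12 0 0 0 0 0\n-0.12 0 0 0 0 0\n-0.08 0 0 0 0 0")

```text
time_s: 6.1
ee_pos: [522.7, 36.6, 17.6]
ee_rot: [180.0, -0.1, 92.3]
force: [0.1, 5.6, 1.5]
gripper_width: 0.6
gripper_force: 3.0
```

To row units: -4 mm is -0.08, -3 mm is -0.06.

Emit:
creep_tool(segments="-0.08 0 0 0 0 0\n-0.08 0 0 0 0 0\n-0.08 0 0 0 0 0\n-0.08 0 0 0 0 0\n-0.06 0 0 0 0 0\n-0.04 0 0 0 0 0\n-0.02 0 0 0 0 0")

```text
time_s: 6.8
ee_pos: [523.5, 14.8, 17.6]
ee_rot: [180.0, -0.1, 92.3]
force: [0.2, 7.0, 1.3]
gripper_width: 0.7
gripper_force: 3.1
```

Emit:
creep_tool(segments="-0.03 0 0 0 0 0\n-0.03 0 0 0 0 0\n-0.02 0 0 0 0 0")

```text
time_s: 7.1
ee_pos: [523.7, 10.9, 17.6]
ee_rot: [180.0, -0.1, 92.3]
force: [-0.2, 6.1, 2.5]
gripper_width: 0.3
gripper_force: 3.1
```

To row units: -1 mm is -0.02.

Emit:
creep_tool(segments="-0.02 0 0 0 0 0\n-0.02 0 0 0 0 0")

```text
time_s: 7.3
ee_pos: [523.7, 9.0, 17.6]
ee_rot: [-180.0, -0.1, 92.3]
force: [-0.2, 6.2, 1.9]
gripper_width: 0.7
gripper_force: 3.1
```

Emit:
creep_tool(segments="-0.02 0 0 0 0 0\n-0.02 0 0 0 0 0")

```text
time_s: 7.5
ee_pos: [523.8, 7.0, 17.6]
ee_rot: [180.0, -0.1, 92.3]
force: [-0.4, 6.4, 1.7]
gripper_width: 0.1
gripper_force: 3.1
```

To row units: -1 mm is -0.02.

Emit:
creep_tool(segments="-0.02 0 0 0 0 0\n-0.02 0 0 0 0 0")

```text
time_s: 7.7
ee_pos: [523.9, 5.2, 17.6]
ee_rot: [-180.0, -0.1, 92.3]
force: [-0.6, 10.0, 2.9]
gripper_width: 0.4
gripper_force: 4.6
```

Emit:
creep_tool(segments="-0.02 0 0 0 0 0\n-0.01 0 0 0 0 0")

```text
time_s: 7.9
ee_pos: [523.9, 4.9, 17.7]
ee_rot: [180.0, -0.3, 92.2]
force: [-0.3, 14.5, 2.6]
gripper_width: 0.4
gripper_force: 6.6
```

Emit:
creep_tool(segments="-0.01 0 0 0 0 0\n-0.01 0 0 0 0 0")

```text
time_s: 8.1
ee_pos: [523.9, 4.7, 17.7]
ee_rot: [180.0, -0.3, 92.2]
force: [-1.2, 16.5, 4.0]
gripper_width: 0.0
gripper_force: 8.1
```

The tool stalled at y 4.8 while the force climbed, which fits the row being home. One firmer press should confirm it, then I'll back off and look.

To row units: -1 mm is -0.02.

Emit:
creep_tool(segments="-0.02 0 0 0 0 0\n-0.02 0 0 0 0 0\n0 0 0 0 0 0\n0 0 0 0 0 0")

```text
time_s: 8.5
ee_pos: [524.0, 4.4, 17.8]
ee_rot: [180.0, -0.5, 92.1]
force: [-0.8, 21.8, 3.4]
gripper_width: 0.4
gripper_force: 10.8
```

Emit:
creep_tool(segments="0.06 0 0 0 0 0\n0.1 0 0 0 0 0\n0.4 0 0 0 0 0\n0.6 0 0 0 0 0\n0.2 0 -0.8 0 0 0\n0 0 -0.8 0 0 0\n0.4 0 -0.8 0 0 0\n0.4 0 0 0 0 0")

```text
time_s: 9.3
ee_pos: [523.3, 107.7, 143.0]
ee_rot: [179.3, -0.0, 92.3]
force: [1.3, 0.3, -1.2]
gripper_width: -0.2
gripper_force: 0.0
```

```bash
python3 - <<'E'
from h import *
s=env.grab_frame("side");t=env.grab_frame("top")
c=np.zeros((600,800,3),np.uint8)
c[:300,:]=cv2.resize(t[213:273,138:298],(800,300),interpolation=cv2.INTER_CUBIC)
c[300:,:400]=cv2.resize(s[200:290,270:390],(400,300),interpolation=cv2.INTER_CUBIC)
cv2.imwrite("pics/p2.png",c)
E
```

```text
(no output)
```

View pics/p2.png

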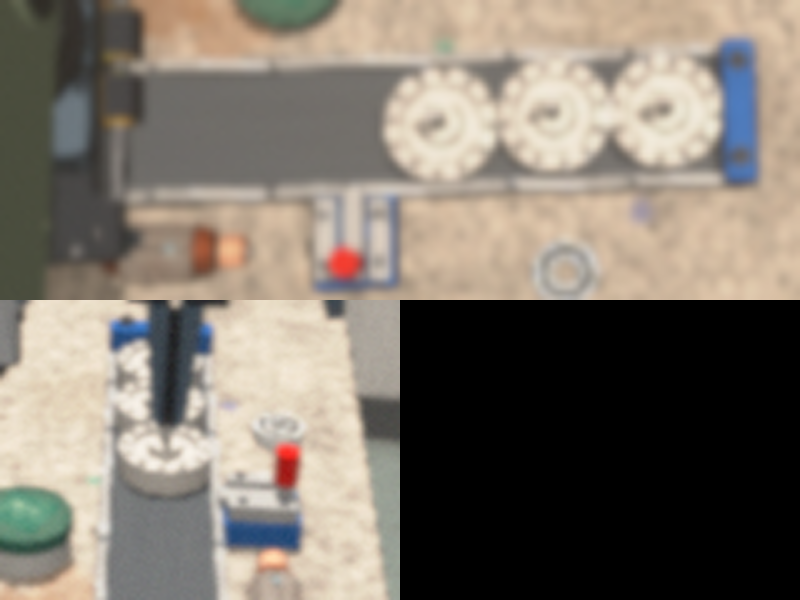

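The front disc meets the stop at crop column 722, and the discs at crop (440,123), (553,113) and (665,108) touch. I'll measure the rear edge of the row and recheck the knob.

```bash
python3 - <<'E'
from h import *
g3=np.mean([env.grab_frame("top").astype(float) for _ in range(3)],0);g=g3.mean(2);th=np.radians(2.35)
R=np.array([[np.cos(th),-np.sin(th)],[np.sin(th),np.cos(th)]])
rail=lambda p:(R.T@(p[:2]-[524.7,-13.2])).round(1)
for v in(234,236,238,240):
    r=g[v]; i=next(i for i in range(205,225) if r[i]<150<=r[i+1]); u=i+(150-r[i])/(r[i+1]-r[i]); print(v,"back of row",rail(plane("top",u,v,32)))
for x,y in((440,123),(553,113),(665,108)): print("rotor",rail(plane("top",x/5+138-.4,y/5+213-.4,32)))
for s,c in blobs(g3.astype(np.uint8)[255:275,195:225],(0,150,120),(8,255,255)): p=plane("top",c[0]+195,c[1]+255,60);print("knob",p,rail(p))
print(env.state()["ee_pos"],env.state()["ee_rot"])
E
```

```text
234 back of row [6.3 0.9]
236 back of row [0.8 1.4]
238 back of row [-4.5  2.2]
240 back of row [-9.9  2.2]
rotor [ -3.4 -28.4]
rotor [  0.1 -89.2]
rotor [   0.8 -149.5]
knob [445.55919733   2.45729039  60.        ] [-78.4  18.9]
[518.92906353 106.37970354 136.48694765] [-1.79872565e+02  6.78186003e-02  9.23476331e+01]
```

To row units: -25 mm is -0.5, -24 mm is -0.48.

Emit:
creep_tool(segments="-0.4 -0.5 0 0 0 0\n-0.4 -0.5 0 0 0 0\n-0.4 -0.5 0 0 0 0\n-0.4 -0.5 0 0 0 0\n-0.4 -0.48 0 0 0 0\n0 0 0 0 0 0\n0 0 0 0 0 0")

```text
time_s: 10.25
ee_pos: [399.6, 1.4, 137.0]
ee_rot: [-180.0, 0.0, 92.2]
force: [1.1, 0.5, 0.3]
gripper_width: 0.5
gripper_force: 0.0
```

Emit:
creep_tool(segments="0 0 0.6 0 0 0\n0 0 0.6 0 0 0\n0 0 0.4 0 0 0\n0 0 0.2 0 0 0\n0 0 0 0 0 0\n0 0 0 0 0 0")

```text
time_s: 10.85
ee_pos: [400.9, 2.4, 47.8]
ee_rot: [179.9, -0.0, 92.3]
force: [0.3, 0.2, -0.3]
gripper_width: 0.4
gripper_force: 0.0
```

To row units: 10 mm is 0.2, 5 mm is 0.1.

Emit:
creep_tool(segments="0 0 0.08 0 0 0\n0 0.2 0 0 0 0\n0 0.1 0 0 0 0\n0 0.08 0 0 0 0\n0 0.08 0 0 0 0\n0 0.08 0 0 0 0\n0 0.08 0 0 0 0\n0 0 0 0 0 0")

```text
time_s: 11.65
ee_pos: [431.1, 3.5, 43.4]
ee_rot: [-180.0, -0.0, 92.3]
force: [-0.3, 0.0, -0.0]
gripper_width: 0.4
gripper_force: 0.0
```

Emit:
creep_tool(segments="0 0.1 0 0 0 0\n0 0.1 0 0 0 0\n0 0.1 0 0 0 0\n0 0.08 0 0 0 0\n0 0.06 0 0 0 0\n0 0.06 0 0 0 0")

```text
time_s: 12.25
ee_pos: [456.0, 4.5, 43.4]
ee_rot: [-180.0, -0.0, 92.3]
force: [-0.8, -0.6, 0.1]
gripper_width: 0.5
gripper_force: 0.8
```

Emit:
creep_tool(segments="0 0.04 0 0 0 0\n0 0.04 0 0 0 0")

```text
time_s: 12.45
ee_pos: [459.9, 4.7, 43.4]
ee_rot: [-180.0, -0.0, 92.3]
force: [-1.3, -1.4, -0.3]
gripper_width: 1.0
gripper_force: 0.8
```

To row units: 2 mm is 0.04.

Emit:
creep_tool(segments="0 0.04 0 0 0 0\n0 0.04 0 0 0 0\n0 0.04 0 0 0 0")

```text
time_s: 12.75
ee_pos: [465.9, 4.9, 43.4]
ee_rot: [-180.0, -0.0, 92.3]
force: [-1.8, 0.1, -1.0]
gripper_width: 0.5
gripper_force: 0.8
```

Emit:
creep_tool(segments="0 0.03 0 0 0 0\n0 0.02 0 0 0 0")

```text
time_s: 12.95
ee_pos: [468.5, 5.0, 43.4]
ee_rot: [180.0, -0.0, 92.3]
force: [-1.8, -0.6, -1.0]
gripper_width: 0.4
gripper_force: 0.7
```

Emit:
creep_tool(segments="0 0.02 0 0 0 0\n0 0.02 0 0 0 0")

```text
time_s: 13.15
ee_pos: [469.6, 5.1, 43.3]
ee_rot: [-179.9, -0.0, 92.3]
force: [-3.6, -1.7, 0.6]
gripper_width: 0.2
gripper_force: 2.0
```

To row units: 1 mm is 0.02.

Emit:
creep_tool(segments="0 0.02 0 0 0 0\n0 0.02 0 0 0 0")

```text
time_s: 13.35
ee_pos: [469.8, 5.1, 43.2]
ee_rot: [-179.7, -0.0, 92.3]
force: [-8.9, -1.8, 5.2]
gripper_width: 0.5
gripper_force: 4.3
```

Emit:
creep_tool(segments="0 0.02 0 0 0 0\n0 0 0 0 0 0\n0 0 0 0 0 0")

```text
time_s: 13.65
ee_pos: [469.8, 5.1, 43.2]
ee_rot: [-179.6, -0.0, 92.3]
force: [-9.1, -1.9, 5.8]
gripper_width: 0.8
gripper_force: 4.7
```

The knob hit a hard stop at TCP x 469.8, close to the 469 I predicted. I'll back off, raise the arm clear and check.

To row units: -40 mm is -0.8, 30 mm is 0.6.

Emit:
creep_tool(segments="0 -0.1 0 0 0 0\n0 -0.3 0 0 0 0\n0 -0.5 0 0 0 0\n0 -0.2 -0.4 0 0 0\n0 -0.2 -0.8 0 0 0\n0 0 -0.8 0 0 0\n0.6 0 -0.4 0 0 0\n0 0 0 0 0 0")

```text
time_s: 14.45
ee_pos: [410.6, 34.5, 167.0]
ee_rot: [179.4, -0.1, 92.4]
force: [0.0, -0.4, 0.6]
gripper_width: 0.1
gripper_force: 0.0
```

Emit:
creep_tool(segments="0.8 -0.1 0 0 0 0\n0.8 -0.1 0 0 0 0\n0.8 0 0 0 0 0\n0.8 0 0 0 0 0\n0.8 0 0 0 0 0\n0.4 0 0 0 0 0\n0 0 0 0 0 0\n0 0 0 0 0 0")

```text
time_s: 15.25
ee_pos: [388.2, 251.6, 162.7]
ee_rot: [-180.0, 0.1, 92.4]
force: [-0.1, 0.1, -0.3]
gripper_width: 0.3
gripper_force: 0.0
```

```bash
python3 - <<'E'
from h import *
s=env.grab_frame("side");t=env.grab_frame("top");th=np.radians(2.35)
R=np.array([[np.cos(th),-np.sin(th)],[np.sin(th),np.cos(th)]])
for b,c in blobs(t[240:275,195:225],(0,150,120),(8,255,255)): p=plane("top",c[0]+195,c[1]+240,60);print("knob",(R.T@(p[:2]-[524.7,-13.2])).round(1))
c=np.zeros((600,800,3),np.uint8)
c[:300,:]=cv2.resize(t[203:278,123:323],(800,300),interpolation=cv2.INTER_CUBIC)
c[300:,:400]=cv2.resize(s[200:290,270:390],(400,300),interpolation=cv2.INTER_CUBIC)
c[300:,400:]=cv2.resize(t,(400,300))
cv2.imwrite("pics/p3.png",c)
E
```

```text
knob [-38.7  19.1]
```

View pics/p3.png

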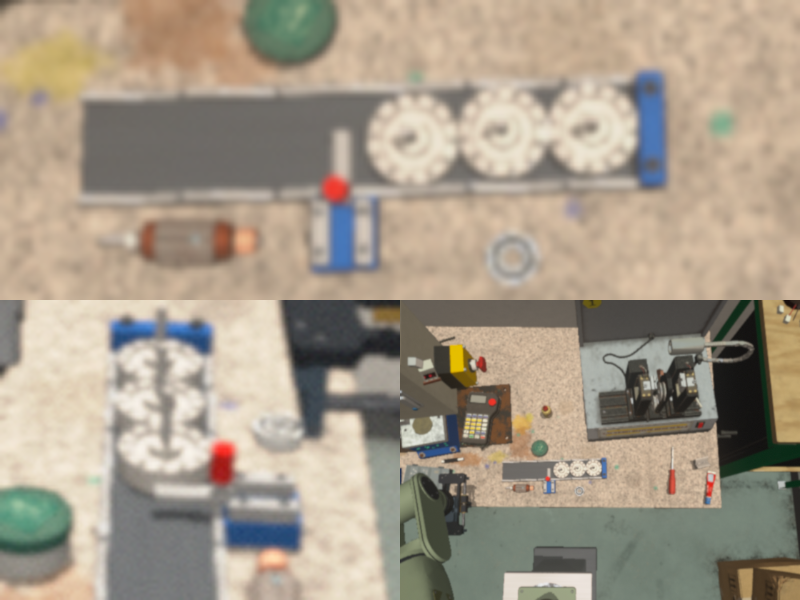

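The knob is across at crop (335,188), and the tongue spans up to crop (342,128), behind the rear disc. The bystanders haven't moved. One precise check of the knob and tongue tip against full travel remains.

```bash
python3 - <<'E'
from h import *
th=np.radians(2.35);R=np.array([[np.cos(th),-np.sin(th)],[np.sin(th),np.cos(th)]])
rail=lambda p:(R.T@(p[:2]-[524.7,-13.2])).round(1)
F=np.mean([env.grab_frame("top").astype(float) for _ in range(6)],0)
T0=cv2.imread("pics/top0.png").astype(float)
for nm,im,(x,y) in(("start",T0,(195,255)),("now",F,(195,240))):
    c=im[y:y+22,x:x+26];w=np.clip(c[...,2]-c[...,:2].max(2)-60,0,None);yy,xx=np.mgrid[:22,:26]
    print(nm,rail(plane("top",(w*xx).sum()/w.sum()+x,(w*yy).sum()/w.sum()+y,60)))
g=F.mean(2)
for u in(207,208,209):
    a=g[:,u];mid=(a[238:244].mean()+a[226:232].mean())/2
    for v in range(242,228,-1):
        if a[v]>=mid>a[v-1]: q=v-(a[v]-mid)/(a[v]-a[v-1]);print("tip",u,round(q,2),rail(plane("top",u,q,27)));break
S=np.mean([env.grab_frame("side").astype(float) for _ in range(3)],0)
c=S[238:262,325:345];w=np.clip(c[...,2]-c[...,:2].max(2)-60,0,None);print("side knob u",(w*np.arange(20)).sum()/w.sum()+325,"expect at -37",proj("side",list([524.7,-13.2]+R@[-37,20])+[48]), "at -40",proj("side",list([524.7,-13.2]+R@[-40,20])+[48]))
E
```

```text
start [-78.2  19.3]
now [-38.2  19.4]
tip 207 235.15 [ 4.5 22.1]
tip 208 235.15 [ 4.4 19.4]
tip 209 235.21 [ 4.2 16.8]
side knob u 336.3316865736977 expect at -37 (np.float64(336.7246992631598), np.float64(248.9229249427184)) at -40 (np.float64(338.1716868248551), np.float64(248.98473441583488))
```

The tongue tip measures 4.4 against 5 nominal, and the side view puts the knob at about -36. The keeper is fully across, so I'm handing in.

```bash
python3 -c "
from workcell import env
print(env.job_done())"
```

```text
the job is handed in; nothing more can be done
None
```

The job is handed in at about 16 s of the 51 s allowed: the row is home against the stop with no visible gaps, the keeper is fully across behind the last rotor, and everything else on the bench looks unmoved; no verdict came back.

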